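# Uncap a bench power box's test terminal and check it with the probe

### The job

Before the saw is plugged in, the bench power box has to be tested. Squeeze the two side tabs of its safety cap, turn the cap anticlockwise while they stay squeezed until it comes free, never forcing it on against its stop, lift it off and set it down upright in the steel tray. Then take the test probe from its wooden stand, push its pin fully home in the uncovered terminal and leave it standing there upright, and leave the other things on the bench where they are.

Things in the scene. Friction and masses are not known exactly. Their poses are not given: they have to be found in the camera images.
- power_box: Grey box fixed to the bench, 200 x 200 mm, 80 mm high; origin at the centre of its underside, z up. In the middle of its flat top stands an upright neck, 30 mm in diameter (38 mm over its lugs) and 39 mm high, at first hidden under the cap.
- collar (a point): Centre of the upper edge of the black collar fixed round the neck, 89 mm above the bench: 59 mm inside and 70 mm outside diameter, rising 9 mm above the box's top. Axes as the box's. It has a 36 degree wide gap at the box's +x side and one at its -x side; the feet of the cap's tabs stand in them.
- terminal (a point): Centre of the neck's upper rim, 119 mm above the bench, on the box's vertical centre line. Here the terminal opens: a straight round hole, 11 mm in diameter and 39 mm deep, pointing straight down. z up.
- cap: Black loose cap, about 0.12 kg, an upside-down cup 46 mm in diameter and 48 mm high, on the box's top over the neck; origin at the centre of its underside, z up. Two flat upright tabs stand at its +x and -x sides, parallel to its y axis: 26 mm wide, 4 mm thick, from 14 to 48 mm above the underside, with a 12 mm wide foot below each. Outer faces 66 mm apart at rest.
- cap_top (a point): Centre of the cap's top, 48 mm above its underside; axes as the cap's. With both tabs pressed in, the cap turns anticlockwise seen from above. Lugs inside hold it down until it has turned 10 to 83 degrees (hidden, differs each time); 18 degrees further it meets a springy stop (0.1 N m per degree, hard after 11). In between it lifts straight off. Clockwise it never comes off.
- tab_a (a joint): Travel of the cap's +x tab: 0 at rest, 0.006 m pressed fully in (outer faces then 54 mm apart). Its spring takes 4 N at first, 11 N at the end. Until both tabs are pressed in by about 5 mm their feet catch in the collar's gaps and the cap turns by only a few degrees.
- tab_b (a joint): The same for the cap's -x tab: 0 at rest, 0.006 m pressed fully in.
- tray: Shallow square steel tray fixed to the bench, 160 x 160 mm outside, walls 4 mm thick and 20 mm high, floor 4 mm thick; origin at the centre of its underside, z up. It lies to the left or to the right of the box.
- holder: Wooden stand fixed to the bench, 70 x 70 mm, 50 mm high, with one upright hole of 12 mm diameter in the middle of its top, in which the probe stands; origin at the centre of its underside, z up. It is on the side opposite to the tray.
- probe: Loose cordless test probe, 0.09 kg, 140 mm long, standing pin down in the wooden stand; origin at the point of its pin, z along it towards the handle's end. The steel pin is 34 mm long and 8 mm in diameter with a tapered point (3 mm across at the end, full width after 10 mm); above it a round grey handle, 22 mm in diameter and 106 mm long, begins with a flat shoulder that rests on the stand's top.
- probe_shoulder (a point): Centre of the flat shoulder of the probe, 34 mm above the pin's point on the probe's axis; z along the probe. Fully home, the shoulder rests on the neck's rim.
- tape: Bystander: roll of masking tape lying flat, 100 mm in diameter, 25 mm high; origin at the centre of its underside.
- carton: Bystander: cardboard carton of screws, 90 x 70 mm, 55 mm high; origin at the centre of its underside.
Mind the look-alikes: they are no part of the job. Several things look just like the tray: the one meant starts farthest from the robot's base.

How it is judged:
On the way, in this order (a step that is already met when the one before it is completed fails the run):
1. the cap has come off the neck (z of cap in the frame of power_box above 0.118 m), for 0.1 s.
2. the cap stands upright in the tray, let go (x of cap in the frame of tray between -0.06 and 0.06 m and y of cap in the frame of tray between -0.06 and 0.06 m and z of cap in the frame of tray below 0.01 m and angle between cap's own z axis and vertical below 0.1 rad and linear speed of cap below 0.02 m/s and contact force between the fingers and cap below 0.5 N), for 0.2 s.
3. the probe's pin is fully home in the terminal (distance between probe_shoulder and terminal below 0.005 m and angle between probe's own z axis and vertical below 0.09 rad), for 0.2 s.
At the end, for the whole second after the job is handed in: The cap stands upright (within 0.1 rad) on the floor of the tray, its centre within 60 mm of the tray's centre along each side, and the probe stands in the terminal with its shoulder within 5 mm of the centre of the neck's rim, upright within 0.09 rad; both released and at rest (all of step 2 and all of step 3 and linear speed of probe below 0.02 m/s and contact force between the fingers and probe below 0.5 N); the robot touches nothing.
It fails at once if a bystander (tape or carton) is moved by more than 30 mm (distance of any of tape, carton from where it was at the start of the episode above 0.03 m).
It fails at once if the cap is forced: more than 100 N between the cap and the power box (contact force between cap and power_box above 100 N).
It also fails if it takes over 69 s, if anything falls off the work surface, if the arm or the gripper's body presses on something with over 40 N, if the wrist force passes 120 N, or if a joint passes its speed limit or range.

### The arm

A 6-joint arm with a two-finger parallel gripper is mounted at the origin on the work surface. World frame = base frame: x ahead of the robot, y to its left, z up, the work surface at z = 0. Lengths are in m, angles in rad, forces in N, time in s.
With the tool pointing down it reaches from about 0.3 to 0.875 m from the base axis. Payload 6.4 kg.
Tool frame: the origin (TCP) lies at the very end of the fingers, on their centre line; the grasp point (between the pads) lies 19 mm behind it (ctrl.hold_point_z is the distance from the TCP to the grasp point, in m); y points along the fingers, x is the direction in which the jaws open and shut, and the axes are right-handed (so a half turn about y gives the same grasp; the last joint's range is limited). The gripper opens to 85 mm and grips with 20 to 120 N. Pads are 22 mm wide; open, the fingers measure 114 mm over their backs; the gripper's body (76 mm by 85 mm) begins 54 mm behind the grasp point. The pads swing forward as they close: fully open they stand 13 mm farther back than shut.
Start: joints at [0.917, 0.181, 1.607, -0, 1.354, -0.206], TCP at [0.249, 0.518, 0.231] pointing down, gripper open.
Joint ranges: [-2.99, 2.99], [-0.89, 2.07], [0.3, 2.58], [-1.14, 4.28], [0, 2.63], [-3.12, 3.12]. Speed limits (rad/s): [2.57, 2.57, 3.01, 3.14, 3.14, 3.14].

### API

Orientations are given as a unit quaternion [w, x, y, z].
In Python, from bench import ctrl, imaging gives the robot as it stands.
- The arm moves only by the shell command python3 -m jog 'ROWS'. ROWS is JSON, a list of rows, each a list of 3 entries, a list of its own where there are three numbers: the shift along the tool's x, y, z in cm, then the turn, a rotation vector about the tool's x, y, z in rad, then the finger opening in cm, from 0 to 8.54. A call has 1 to 12 rows; each row shifts and turns the pose as measured when the row begins, along the tool's axes as they then stand; what a row does not reach is not made up. A row lasts 1/12 s, in which the tool goes at most 41.7 mm and 7.16 degrees, less where a joint would pass 70% of its speed; a pose out of reach is approached as far as the arm can. A call is refused whole if a number of a shift passes 4.17 or a number of a turn 0.125, either way. A call with a gripper value outside its range is refused whole. The fingers move at their own pace and stop on an object; the grip force is fixed at half the most. Time passes only in rows, so rows that do not move let the fingers close. It gives the time, the measured TCP pose, the force and the opening at its end, in the units of the state.
- ctrl.get_obs(): the state, without advancing time (a new reading comes with each control period).
- imaging.camera(name): name is "side" or "top"; returns a dict with "frame" (420x560x3 uint8, red, green, blue), "depth" (420x560 float32, m along the optical axis (not along the pixel's ray), 0 where there is no reading), "K" (3x3 intrinsics, pixels), "R" (3x3) and "t" (3): a world point X has camera coordinates R X + t. Camera axes: x right, y down, z forward; pixel columns grow to the right and rows downward; lengths in m; the calibration is good to about 2 mm. A picture is of the moment at which its call begins.
- ctrl.hand_in(): hands the job in, once; it reports no verdict.
The state is a dict: "time_s": time; "q": joint angles; "dq": joint speeds; "joint_efforts": joint torques, N m; "eef_pos": TCP position; "eef_rot": TCP orientation; "wrist_force": force on the tool from outside, world axes, zero at the start; "torque": the same for the moment, N m; "opening": opening from 0.0 (shut) to 1.0 (fully open).
Only numpy, scipy, OpenCV 4.12 (cv2) and the standard library are available. Lean on these libraries where they do the work, as an engineer would, in place of code of your own. Each camera call takes 0.05 s, during which the arm holds its last target. There are 200 camera calls.

## Working session

There is one attempt and no reset: what is moved stays moved. The work goes in short steps, Python scripts to look and compute and a shell command to move; the robot and the scene stay as the last step left them, time stands still between calls to the robot, and variables do not carry over. Pictures are saved under pics/ and viewed, about 8 in all and at most 12, crops included, and the job is handed in when it is done.

```bash
ls; mkdir -p pics
python3 - <<'E'
from bench import ctrl, imaging
import cv2,numpy as np
print(ctrl.get_obs(), ctrl.hold_point_z)
for n in("top","side"):
    c=imaging.camera(n); cv2.imwrite(f"pics/{n}0.png",c["frame"][...,::-1]); np.savez(f"pics/{n}0.npz",**c)
    print(n,c["K"].tolist(),(-c["R"].T@c["t"]).tolist(),c["R"].tolist())
E
```

```text
pics
{'time_s': 0.0, 'q': array([ 9.16697423e-01,  1.81540704e-01,  1.60802759e+00, -2.74746583e-05,
        1.35382275e+00, -2.06313253e-01]), 'dq': array([-0.00055234, -0.00163399,  0.00115544,  0.00046832,  0.00119545,
       -0.00076141]), 'joint_efforts': array([ 5.53187942e-05, -4.44885886e+01, -3.51329756e+01, -3.20860863e-04,
        9.17252357e-03,  9.62491953e-06]), 'eef_pos': array([0.24860193, 0.51784695, 0.2303749 ]), 'eef_rot': array([-0.59830237,  0.5987624 ,  0.37591557, -0.37710125]), 'wrist_force': array([ 0.60128427,  0.17528004, -0.5753386 ]), 'torque': array([-0.03081474, -0.00410179, -0.00678811]), 'opening': 1.0000559635434232} 0.0187
top [[415.5920596484784, 0.0, 285.28235750056405], [0.0, 415.5920596484784, 204.56502810175843], [0.0, 0.0, 1.0]] [0.3015462486645389, 0.005241626452415045, 1.053527430416443] [[-0.06485405840395354, -0.9978857702141972, -0.004235647831779063], [-0.9763064142395605, 0.06432856504966863, -0.20660982850131407], [0.20644548099493112, -0.009264195737829264, -0.9784142466532787]]
side [[388.72683159290455, 0.0, 275.02767920480875], [0.0, 388.72683159290455, 209.53155606185624], [0.0, 0.0, 1.0]] [0.362490799232195, -0.6949491743334159, 0.49406450011712655] [[0.9756413216455811, -0.2187669271692536, -0.016280143567736712], [-0.12010137623421803, -0.4705672038756958, -0.874152255653016], [0.1835747012099174, 0.8548143296725506, -0.48537901773990777]]
```

View pics/top0.png

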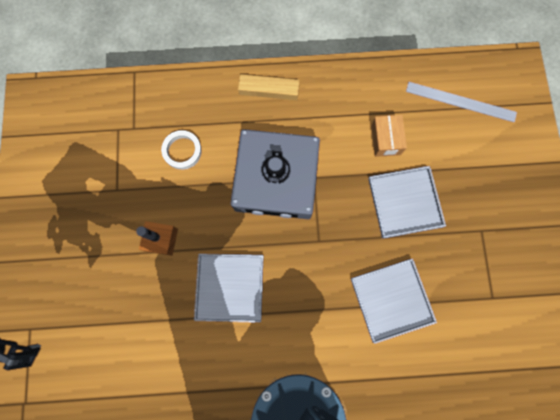

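View pics/side0.png

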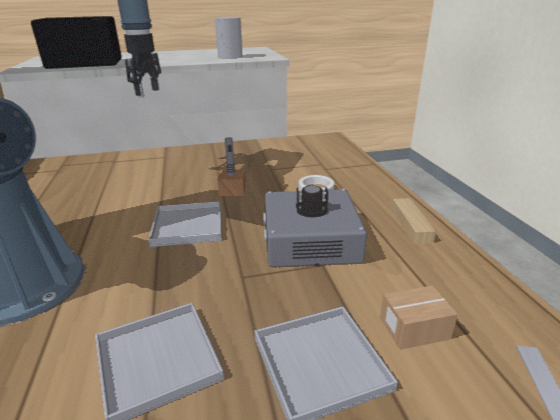

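Top view: power box (277,172) with the cap (275,165), stand with probe (155,238), tape (181,149) and carton (389,134). There are three tray look-alikes, at (229,288), (394,300) and (406,201). The one at (406,201) is highest in the image, so farthest from the base, and it lies on the side opposite the stand, so it fits. Next I measure and check it in a crop.

```bash
cat > h.py <<'E'
import numpy as np,cv2
from bench import ctrl,imaging
from scipy.spatial.transform import Rotation as Ro
def ray(c,uv,z):
    uv=np.atleast_2d(np.array(uv,float)); K,R,t=c["K"],c["R"],c["t"]
    d=(R.T@np.linalg.inv(K)@np.c_[uv,np.ones(len(uv))].T).T; o=-R.T@t
    return o+d*((z-o[2])/d[:,2])[:,None]
def cloud(c):
    h,w=c["depth"].shape; v,u=np.mgrid[:h,:w]; d=c["depth"]
    p=np.stack([(u-c["K"][0,2])*d/c["K"][0,0],(v-c["K"][1,2])*d/c["K"][1,1],d],-1)
    P=(p-c["t"])@c["R"]; P[d==0]=np.nan; return P
def rect(p):
    r=cv2.minAreaRect(p[:,:2].astype(np.float32)*1000); return np.round(r[0],1),np.round(r[1],1),round(r[2],1)
def pose():
    o=ctrl.get_obs(); q=o["eef_rot"]; return o,o["eef_pos"],Ro.from_quat(q[[1,2,3,0]]).as_matrix()
E
python3 - <<'E'
from h import *
T=dict(np.load("pics/top0.npz")); S=dict(np.load("pics/side0.npz"))
P=cloud(T); Q=cloud(S)
def win(P,u0,u1,v0,v1,zl,zh):
    p=P[v0:v1,u0:u1].reshape(-1,3); return p[(p[:,2]>zl)&(p[:,2]<zh)]
for n,w in dict(box=(225,330,120,225,.07,.086),trayF=(362,450,160,242,.012,.03),trayN=(345,440,250,345,.012,.03),trayL=(188,270,245,328,.012,.03),holder=(135,180,218,260,.04,.056),
  tape=(155,207,125,172,.015,.03),carton=(367,410,105,160,.045,.06)).items():
    p=win(P,*w); print(n,len(p),np.round(np.median(p,0),3),rect(p),"dist",np.round(np.hypot(*rect(p)[0])))
p=win(P,240,310,130,200,.118,.14); print("captop",len(p),rect(p),np.median(p[:,2]))
p=win(P,110,180,215,260,.1,.2); print("probe top",len(p),p[:,2].max(),rect(p[p[:,2]>p[:,2].max()-.012]))
p=win(Q,215,245,130,185,.08,.2); print("probe side",len(p),p[:,2].max(),rect(p))
p=win(Q,285,340,170,225,.118,.14); print("captop side",len(p),rect(p))
a=cv2.resize(T["frame"][135:195,245:305],(400,400),interpolation=cv2.INTER_CUBIC)
b=cv2.resize(T["frame"][160:245,360:450],(400,400),interpolation=cv2.INTER_CUBIC)
cv2.imwrite("pics/crop1.png",np.hstack([a,b])[...,::-1])
E
```

```text
box 5730 [0.585 0.014 0.079] (array([594.9,  13.8]), array([199.9, 200.7]), 79.9) dist 595.0
trayF 512 [ 0.508 -0.321  0.018] (array([ 509.6, -314. ]), array([160.4, 162.2]), 6.7) dist 599.0
trayN 554 [ 0.255 -0.261  0.019] (array([ 266.9, -251. ]), array([160.1, 160.8]), 13.9) dist 366.0
trayL 500 [0.321 0.156 0.019] (array([323.6, 146.7]), array([160.7, 159.9]), 84.9) dist 355.0
holder 698 [0.447 0.307 0.05 ] (array([453.4, 315.5]), array([72.4, 70.7]), 76.0) dist 552.0
tape 540 [0.685 0.257 0.024] (array([686.6, 257.3]), array([98.8, 98.1]), 41.8) dist 733.0
carton 971 [ 0.682 -0.283  0.054] (array([ 684.2, -283.9]), array([71.4, 92.3]), 89.7) dist 741.0
captop 369 (array([594.8,  14.3]), array([69.4, 44.8]), 9.1) 0.12798040265937904
probe top 156 0.1601309286921775 (array([453.4, 314.6]), array([20.8, 20. ]), 61.2)
probe side 232 0.1586444774959394 (array([455.8, 312.6]), array([21.4, 20.3]), 46.3)
captop side 321 (array([595.4,  12.5]), array([67.2, 47.9]), 7.2)
```

View pics/crop1.png

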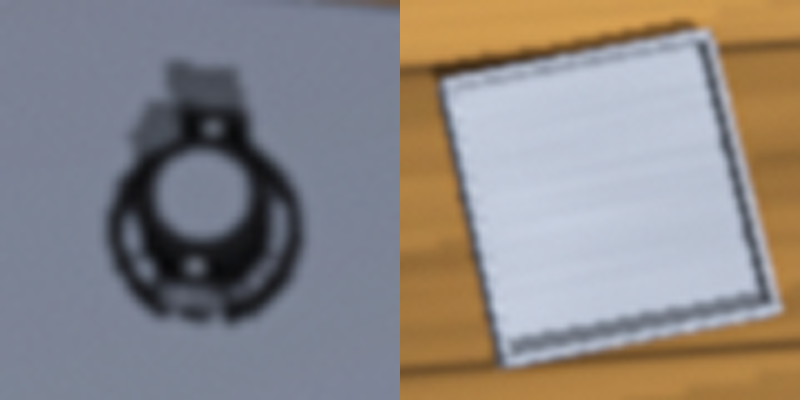

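The crop shows the far tray (right) square and empty. The cap's tabs lie up and down the image at crop (212,128) and (197,265), about the box's x axis. I now measure the tab axis precisely.

Run:
```python
from h import *
for n in("top0","side0"):
    P=cloud(dict(np.load(f"pics/{n}.npz"))).reshape(-1,3)
    for c0 in ([.595,.0138],):
        d=P[:,:2]-c0; r=np.hypot(*d.T)
        m=(P[:,2]>.12)&(P[:,2]<.135)&(r<.045)
        mt=m&(r>.026)
        a=np.degrees(np.arctan2(d[mt,1],d[mt,0]))
        print(n,m.sum(),mt.sum(),[(k.sum(),np.round(np.median(d[mt][k],0)*1000,1),round(np.median(a[k]) if s else np.median(a[k]%360),1)) for s,k in((1,abs(a)<60),(0,abs(a)>120))], rect(P[m]))
        mm=(P[:,2]>.122)&(P[:,2]<.135)&(r<.022); print(np.mean(P[mm],0))
o,p,R=pose(); print(p,R.round(3).tolist())
# moves
def go(target,psi):
    # jaw axis (tool x) angle psi deg mod 180, report
    cur=np.degrees(np.arctan2(R[1,0],R[0,0])); print("jaw ang",cur,"tool shift cm",(R.T@(np.array(target)-p)*100).round(2),"turn about world z deg",((psi-cur+90)%180-90))
go([.595,.0138,.25],-10)
print(o["q"])
```

```text
top0 356 57 [(np.int64(29), array([29.3, -6.1]), np.float64(-12.6)), (np.int64(28), array([-31.3,   5.6]), np.float64(169.8))] (array([595.1,  15.4]), array([44.5, 67.7]), 86.4)
[0.59453046 0.01382409 0.12841731]
side0 295 51 [(np.int64(29), array([30.2, -8.3]), np.float64(-15.2)), (np.int64(22), array([-30. ,  -2.2]), np.float64(183.9))] (array([595.4,  12.5]), array([67.2, 47.9]), 7.2)
[0.59242414 0.00923206 0.12950445]
[0.24864238 0.51792063 0.23048016] [[0.433, -0.001, -0.901], [0.901, -0.001, 0.433], [-0.002, -1.0, 0.0]]
jaw ang 64.34561426792166 tool shift cm [-30.45  -1.92 -53.05] turn about world z deg -74.34561426792166
[ 9.16700464e-01  1.81470547e-01  1.60789134e+00  7.90604376e-06
  1.35379890e+00 -2.06343820e-01]
```

```bash
python3 -m jog '[[[-2,-0.1,-3.5],[0,0,0],8.5],[[-2,-0.1,-3.5],[0,0,0],8.5],[[-2,-0.1,-3.5],[0,0,0],8.5],[[-2,-0.1,-3.5],[0,0,0],8.5],[[-2,-0.1,-3.5],[0,0,0],8.5],[[-2,-0.1,-3.5],[0,0,0],8.5],[[-2,-0.1,-3.5],[0,0,0],8.5],[[-2,-0.1,-3.5],[0,0,0],8.5],[[-2,-0.1,-3.5],[0,0,0],8.5],[[-2,-0.1,-3.5],[0,0,0],8.5],[[-2,-0.1,-3.5],[0,0,0],8.5],[[-2,-0.1,-3.5],[0,0,0],8.5]]'
python3 -m jog '[[[0,0,0],[0,0.12,0],8.5],[[0,0,0],[0,0.12,0],8.5],[[0,0,0],[0,0.12,0],8.5],[[0,0,0],[0,0.12,0],8.5],[[0,0,0],[0,0.12,0],8.5],[[0,0,0],[0,0.12,0],8.5],[[0,0,0],[0,0.12,0],8.5],[[0,0,0],[0,0.12,0],8.5],[[0,0,0],[0,0.12,0],8.5],[[0,0,0],[0,0.12,0],8.5],[[0,0,0],[0,0.12,0],8.5]]'
cat >> h.py <<'E'
def go(target,psi):
    o,p,R=pose(); cur=np.degrees(np.arctan2(R[1,0],R[0,0])); w=(psi-cur+90)%180-90
    print("t",o["time_s"],"p",p.round(4),"tilt",R[:,1].round(3),"jaw",cur.round(2),"shift cm",(R.T@(np.array(target)-p)*100).round(2),"tool-y turn",np.radians(-w).round(3),"F",o["wrist_force"].round(1),"T",o["torque"].round(2),"op",round(o["opening"]*85.4,1),"q",o["q"].round(2))
E
python3 -c "
from h import *;go([.5948,.014,.2],-10)"
```

```text
time_s: 1.1
eef_pos: [0.5262, 0.1111, 0.2373]
eef_rot: [0.597, -0.594, -0.378, 0.384]
wrist_force: [0.7, 1.4, 1.0]
opening: 0.994
time_s: 2.02
eef_pos: [0.5284, 0.0996, 0.2316]
eef_rot: [-0.7, 0.704, -0.089, 0.077]
wrist_force: [0.2, 0.8, -0.3]
opening: 0.996
t 2.0167 p [0.5284 0.0996 0.2316] tilt [-0.017 -0.004 -1.   ] jaw -13.47 shift cm [ 8.5   3.07 -6.75] tool-y turn -0.06 F [ 0.2  0.8 -0.3] T [-0.04 -0.    0.  ] op 85.0 q [-0.03  0.11  1.69 -0.    1.36  0.2 ]
```

```bash
cat >> h.py <<'E'
def rv(psi):
    o,p,R=pose(); cur=np.degrees(np.arctan2(R[1,0],R[0,0])); a=np.radians(cur+(psi-cur+90)%180-90)
    x=np.array([np.cos(a),np.sin(a),0]); y=np.array([0,0,-1.]); G=np.c_[x,y,np.cross(x,y)]
    print("rotvec",Ro.from_matrix(R.T@G).as_rotvec().round(3))
E
python3 -m jog '[[[2.8,1,-2.2],[0,-0.03,0],8.5],[[2.8,1,-2.2],[0,-0.03,0],8.5],[[2.8,1,-2.2],[0,0,0],8.5],[[0,0,0],[0,0,0],8.5]]'
python3 - <<'E'
from h import *
go([.5948,.014,.15],-10); rv(-10)
c=imaging.camera("side"); cv2.imwrite("pics/s1.png",cv2.resize(c["frame"][80:280,180:440],(780,600))[...,::-1])
E
```

```text
time_s: 2.35
eef_pos: [0.5973, 0.0168, 0.1988]
eef_rot: [-0.703, 0.706, -0.069, 0.057]
wrist_force: [-1.2, -1.3, -0.7]
opening: 0.997
t 2.35 p [0.5973 0.0168 0.1988] tilt [-0.018 -0.003 -1.   ] jaw -10.24 shift cm [-0.11  4.89 -0.29] tool-y turn -0.004 F [-1.2 -1.3 -0.7] T [0.   0.03 0.02] op 85.1 q [-0.17  0.27  1.57 -0.01  1.32  0.01]
rotvec [ 0.006 -0.004 -0.017]
```

View pics/s1.png

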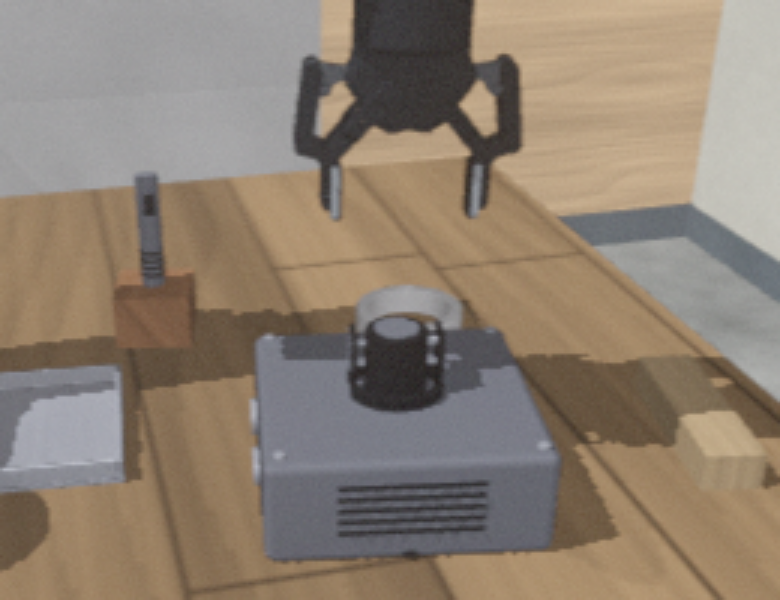

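The open gripper hangs centred over the cap, with fingertips at (333,215) and (473,215) and tabs at (360,345) and (433,345). Now I go down, checking the true fingertip height in the same depth image.

```bash
python3 - <<'E'
from h import *
P=cloud(imaging.camera("side")).reshape(-1,3); m=(abs(P[:,0]-.597)<.07)&(abs(P[:,1]-.015)<.05)&(P[:,2]>.15); q=P[m]
print(len(q),np.sort(q[:,2])[:12].round(3)); k=q[q[:,2]<.23]; print([np.median(k[s*(k[:,0]-.597)>0],0).round(3) for s in(-1,1)])
E
python3 -m jog '[[[0,1.6,-0.1],[0.006,-0.004,-0.017],8.5],[[-0.1,1.6,-0.1],[0,0,0],8.5],[[0,1.5,0],[0,0,0],8.5],[[0,0,0],[0,0,0],8.5]]'
python3 -c "
from h import *;go([.5948,.014,.094],-10);rv(-10)"
```

```text
6078 [0.214 0.216 0.216 0.216 0.216 0.216 0.217 0.217 0.217 0.217 0.218 0.218]
[array([0.548, 0.017, 0.224]), array([0.641, 0.002, 0.224])]
time_s: 2.78
eef_pos: [0.5923, 0.0217, 0.1537]
eef_rot: [0.706, -0.703, 0.06, -0.061]
wrist_force: [-0.7, 0.2, -0.2]
opening: 0.994
t 2.7833 p [0.5923 0.0217 0.1537] tilt [ 0.002  0.003 -1.   ] jaw -9.85 shift cm [ 0.37  5.97 -0.74] tool-y turn 0.003 F [-0.7  0.2 -0.2] T [ 0.02 -0.02 -0.03] op 84.9 q [-0.17  0.3   1.63  0.    1.21  0.01]
rotvec [-0.003  0.003  0.001]
```

```bash
python3 -m jog '[[[0.4,0.5,-0.8],[0,0,0],8.5],[[0,1.5,0],[0,0,0],8.5],[[0,1.5,0],[0,0,0],8.5],[[0,0,0],[0,0,0],8.5]]'
python3 -c "
from h import *;go([.5948,.014,.088],-10);rv(-10)"
```

```text
time_s: 3.12
eef_pos: [0.5959, 0.0146, 0.1217]
eef_rot: [0.706, -0.704, 0.057, -0.061]
wrist_force: [-0.6, -0.6, -0.5]
opening: 0.998
t 3.1167 p [0.5959 0.0146 0.1217] tilt [ 0.006  0.002 -1.   ] jaw -9.62 shift cm [-0.12  3.37 -0.09] tool-y turn 0.007 F [-0.6 -0.6 -0.5] T [-0.    0.07  0.01] op 85.3 q [-0.18  0.34  1.65  0.    1.15 -0.01]
rotvec [-0.003  0.007  0.006]
```

```bash
python3 -m jog '[[[-0.1,1.2,-0.1],[0,0.006,0.005],8.5],[[0,1.2,0],[0,0,0],8.5],[[0,0.9,0],[0,0,0],8.5],[[0,0,0],[0,0,0],8.5],[[0,0,0],[0,0,0],8.5]]'
python3 -c "
from h import *;go([.5948,.014,.088],-10);rv(-10)"
```

```text
time_s: 3.53
eef_pos: [0.5967, 0.0135, 0.0892]
eef_rot: [0.705, -0.703, 0.059, -0.063]
wrist_force: [-0.2, 0.6, -0.3]
opening: 0.997
t 3.5333 p [0.5967 0.0135 0.0892] tilt [ 0.005  0.002 -1.   ] jaw -9.95 shift cm [-0.2   0.12  0.01] tool-y turn 0.001 F [-0.2  0.6 -0.3] T [ 0.   -0.04 -0.04] op 85.1 q [-0.18  0.39  1.66  0.    1.09 -0.01]
rotvec [-0.003  0.001  0.005]
```

```bash
python3 -m jog '[[[-0.2,0,0],[0,0,0.005],7.2],[[0,0,0],[0,0,0],6.6],[[0,0,0],[0,0,0],6.6],[[0,0,0],[0,0,0],6.6]]'
python3 -c "
from h import *;go([.5948,.014,.088],-10)"
python3 -m jog '[[[0,0,0],[0,0,0],5],[[0,0,0],[0,0,0],5],[[0,0,0],[0,0,0],5],[[0,0,0],[0,0,0],5],[[0,0,0],[0,0,0],5],[[0,0,0],[0,0,0],5]]'
python3 -c "
from h import *;go([.5948,.014,.088],-10)"
```

```text
time_s: 3.87
eef_pos: [0.595, 0.0139, 0.09]
eef_rot: [0.706, -0.703, 0.061, -0.061]
wrist_force: [0.3, -0.2, -1.2]
opening: 0.771
t 3.8667 p [0.595  0.0139 0.09  ] tilt [ 0.001  0.003 -1.   ] jaw -9.94 shift cm [-0.03  0.2   0.  ] tool-y turn 0.001 F [ 0.3 -0.2 -1.2] T [0.01 0.05 0.03] op 65.9 q [-0.18  0.38  1.66  0.    1.1  -0.01]
time_s: 4.37
eef_pos: [0.5963, 0.0138, 0.0937]
eef_rot: [0.705, -0.703, 0.06, -0.063]
wrist_force: [-0.3, 0.2, -1.6]
opening: 0.597
t 4.3667 p [0.5963 0.0138 0.0937] tilt [ 0.004  0.002 -1.   ] jaw -9.93 shift cm [-0.16  0.57 -0.01] tool-y turn 0.001 F [-0.3  0.2 -1.6] T [-0.04 -0.01  0.01] op 51.0 q [-0.18  0.38  1.66  0.    1.1  -0.01]
```

```bash
python3 -m jog '[[[0,0.3,0],[0,0,0],5],[[0,0,0],[0,0,0],5]]'
python3 - <<'E'
from h import *
go([.5948,.014,.09],-10)
c=imaging.camera("side"); cv2.imwrite("pics/s2.png",cv2.resize(c["frame"][120:230,250:390],(760,600),interpolation=cv2.INTER_CUBIC)[...,::-1])
E
```

```text
time_s: 4.53
eef_pos: [0.5964, 0.0138, 0.0933]
eef_rot: [0.705, -0.704, 0.06, -0.062]
wrist_force: [-1.4, -0.1, -2.5]
opening: 0.596
t 4.5333 p [0.5964 0.0138 0.0933] tilt [ 0.004  0.002 -1.   ] jaw -9.91 shift cm [-0.16  0.33 -0.01] tool-y turn 0.002 F [-1.4 -0.1 -2.5] T [-0.03  0.29  0.02] op 50.9 q [-0.18  0.38  1.66  0.    1.1  -0.01]
```

View pics/s2.png

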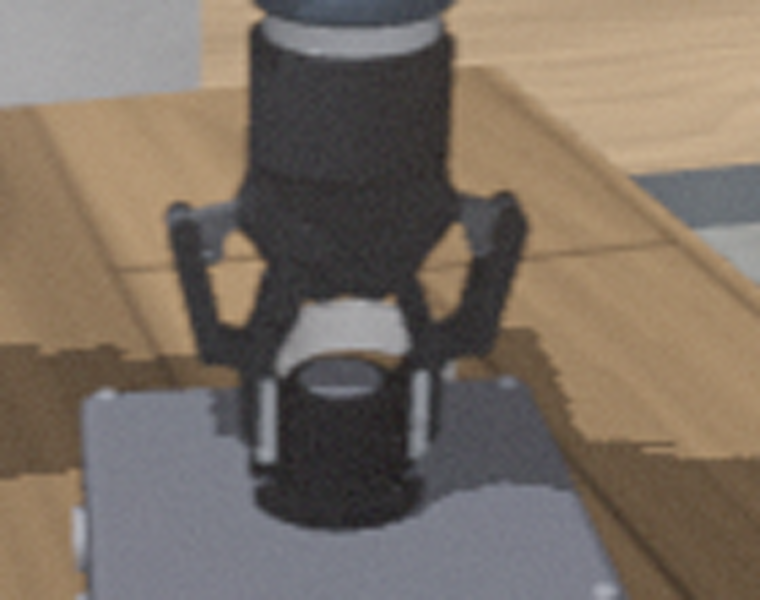

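The pads sit flat on both tabs (crop (265,420) and (420,415)), between the cap's top and the collar, and the tabs are pressed in. Now I turn in small steps, watching the z moment.

```bash
cat > s.py <<'E'
from h import *
go([.5948,.014,.0933],-10)
E
python3 -m jog '[[[0,0,0],[0,-0.08,0],5],[[0,0,0],[0,-0.08,0],5]]' >/dev/null; python3 s.py
python3 -m jog '[[[0,0,0],[0,-0.08,0],5],[[0,0,0],[0,-0.08,0],5]]' >/dev/null; python3 s.py
```

```text
t 4.75 p [0.5965 0.0142 0.093 ] tilt [ 0.004  0.003 -1.   ] jaw -0.56 shift cm [-0.17 -0.03 -0.02] tool-y turn 0.165 F [-1.7  1.1  2.1] T [ 0.17  0.3  -0.  ] op 51.2 q [-0.18  0.38  1.66  0.    1.1  -0.17]
t 4.9167 p [0.5965 0.0145 0.093 ] tilt [ 0.004  0.004 -1.   ] jaw 9.05 shift cm [-0.18 -0.03 -0.02] tool-y turn 0.332 F [-2.4 -0.   3.2] T [ 0.14  0.41 -0.06] op 51.2 q [-0.18  0.38  1.66  0.    1.1  -0.34]
```

```bash
python3 -m jog '[[[0,0,0],[0,-0.08,0],5],[[0,0,0],[0,-0.04,0],5]]' >/dev/null; python3 s.py
python3 -m jog '[[[0,0,0],[0,-0.06,0],5],[[0,0,0],[0,0,0],5]]' >/dev/null; python3 s.py
```

```text
t 5.0833 p [0.5965 0.0147 0.093 ] tilt [ 0.004  0.004 -1.   ] jaw 16.39 shift cm [-0.18 -0.03 -0.02] tool-y turn 0.461 F [-2.2  1.2  3.1] T [ 0.08  0.38 -0.04] op 51.1 q [-0.18  0.38  1.66  0.01  1.1  -0.46]
t 5.25 p [0.5965 0.0147 0.093 ] tilt [ 0.004  0.004 -1.   ] jaw 20.09 shift cm [-0.19 -0.03 -0.  ] tool-y turn 0.525 F [-1.8  0.5  2.5] T [-0.07  0.33  0.  ] op 51.0 q [-0.18  0.38  1.66  0.01  1.1  -0.53]
```

```bash
python3 -m jog '[[[0,0,0],[0,-0.08,0],5],[[0,0,0],[0,-0.04,0],5]]' >/dev/null; python3 s.py
python3 -m jog '[[[0,0,0],[0,-0.06,0],5],[[0,0,0],[0,0,0],5]]' >/dev/null; python3 s.py
```

```text
t 5.4167 p [0.5966 0.0147 0.093 ] tilt [ 0.004  0.004 -1.   ] jaw 26.95 shift cm [-0.2  -0.03  0.02] tool-y turn 0.645 F [-1.8 -0.3  2.7] T [ 0.07  0.39 -0.05] op 51.0 q [-0.18  0.38  1.66  0.01  1.1  -0.65]
t 5.5833 p [0.5968 0.0147 0.0931] tilt [ 0.004  0.004 -1.   ] jaw 30.41 shift cm [-0.21 -0.03  0.04] tool-y turn 0.705 F [-1.9  0.1  3.5] T [-0.08  0.33 -0.01] op 51.1 q [-0.18  0.38  1.66  0.01  1.1  -0.71]
```

```bash
python3 -m jog '[[[0,0,0],[0,-0.08,0],5],[[0,0,0],[0,0,0],5]]' >/dev/null; python3 s.py
python3 -m jog '[[[0,0,0],[0,-0.06,0],5],[[0,0,0],[0,0,0],5]]' >/dev/null; python3 s.py
```

```text
t 5.75 p [0.5966 0.0143 0.093 ] tilt [ 0.003  0.003 -1.   ] jaw 34.79 shift cm [-0.16 -0.03  0.08] tool-y turn 0.782 F [-2.4 -0.2  2.1] T [-0.22  0.43  0.  ] op 51.1 q [-0.18  0.38  1.66  0.    1.1  -0.79]
t 5.9167 p [0.5964 0.0139 0.093 ] tilt [ 0.003  0.003 -1.   ] jaw 37.8 shift cm [-0.12 -0.03  0.11] tool-y turn 0.834 F [-2.1 -0.6  1.7] T [ 0.08  0.39 -0.15] op 51.3 q [-0.18  0.38  1.66  0.    1.1  -0.84]
```

```bash
python3 -m jog '[[[0,0,0],[0,0,0],5],[[0,0,0],[0,0,0],5]]' >/dev/null; python3 s.py
python3 -m jog '[[[0,0,0],[0,-0.04,0],5],[[0,0,0],[0,0,0],5]]' >/dev/null; python3 s.py
```

```text
t 6.0833 p [0.5964 0.0139 0.093 ] tilt [ 0.003  0.003 -1.   ] jaw 37.32 shift cm [-0.12 -0.03  0.11] tool-y turn 0.826 F [-2.4  0.2  2.7] T [-0.07  0.5  -0.08] op 51.1 q [-0.18  0.38  1.66  0.    1.1  -0.83]
t 6.25 p [0.5964 0.014  0.093 ] tilt [ 0.003  0.003 -1.   ] jaw 39.33 shift cm [-0.12 -0.03  0.1 ] tool-y turn 0.861 F [-2.5 -0.   2.9] T [-0.08  0.46 -0.23] op 51.3 q [-0.18  0.38  1.66  0.    1.1  -0.87]
```

The z moment rises at about 0.1 N m per degree from jaw ≈ 37°. That is the springy stop, so I back off about 9° to the middle of the free window and lift gently.

```bash
python3 -m jog '[[[0,0,0],[0,0.1,0],5],[[0,0,0],[0,0.09,0],5],[[0,0,0],[0,0,0],5]]' >/dev/null; python3 s.py
python3 -m jog '[[[0,-0.3,0],[0,0,0],5],[[0,-0.3,0],[0,0,0],5]]' >/dev/null; python3 s.py
```

```text
t 6.5 p [0.597  0.0135 0.093 ] tilt [ 0.004  0.003 -1.   ] jaw 27.56 shift cm [-0.18 -0.03  0.14] tool-y turn 0.656 F [-2.4  0.9  4.6] T [0.04 0.54 0.01] op 50.8 q [-0.18  0.38  1.66  0.    1.1  -0.66]
t 6.6667 p [0.5967 0.0138 0.0981] tilt [ 0.004  0.003 -1.   ] jaw 27.65 shift cm [-0.16  0.48  0.11] tool-y turn 0.657 F [-0.6 -0.3 -1.7] T [-0.04 -0.03  0.03] op 50.9 q [-0.18  0.37  1.65  0.    1.11 -0.66]
```

```bash
python3 -m jog '[[[0,-1.5,0],[0,0,0],5],[[0,-1.5,0],[0,0,0],5],[[0,-1.5,0],[0,0,0],5],[[0,-1.5,0],[0,0,0],5],[[0,-1.5,0],[0,0,0],5],[[0,0,0],[0,0,0],5]]' >/dev/null
python3 - <<'E'
from h import *
go([.5096,-.314,.16],27); rv(27)
c=imaging.camera("side"); cv2.imwrite("pics/s3.png",cv2.resize(c["frame"][80:230,230:400],(680,600),interpolation=cv2.INTER_CUBIC)[...,::-1])
E
```

```text
t 7.1667 p [0.5962 0.0142 0.1748] tilt [ 0.003  0.004 -1.   ] jaw 28.13 shift cm [-23.12   1.32 -24.87] tool-y turn 0.02 F [ 0.8 -0.6 -0.5] T [-0.05  0.01  0.03] op 51.0 q [-0.18  0.28  1.61  0.    1.25 -0.67]
rotvec [-0.002  0.02   0.004]
```

View pics/s3.png

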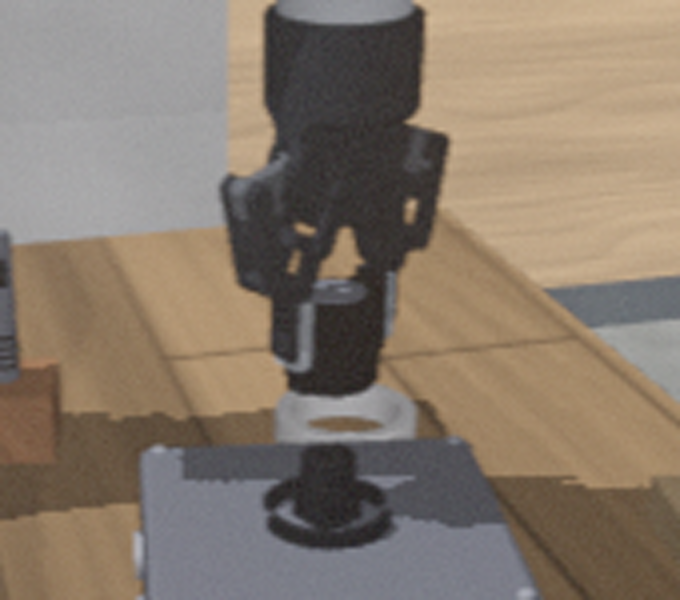

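The cap is off and upright in the fingers (340,340), and the bare neck shows at (328,480). Carrying it to the tray.

```bash
python3 -m jog '[[[-2.3,0,-2.5],[0,0,0],5],[[-2.3,0,-2.5],[0,0,0],5],[[-2.3,0,-2.5],[0,0,0],5],[[-2.3,0,-2.5],[0,0,0],5],[[-2.3,0,-2.5],[0,0,0],5],[[-2.3,0,-2.5],[0,0,0],5],[[-2.3,0,-2.5],[0,0,0],5],[[-2.3,0,-2.5],[0,0,0],5],[[-2.3,0,-2.5],[0,0,0],5],[[-1.2,0,-1.2],[0,0,0],5],[[0,0,0],[0,0,0],5]]' >/dev/null
python3 -c "
from h import *
go([.5096,-.314,.017],27); rv(27)"
```

```text
t 8.1333 p [ 0.5075 -0.3064  0.1562] tilt [-0.009  0.013 -1.   ] jaw 28.98 shift cm [-0.16 13.9  -0.99] tool-y turn 0.034 F [-0.5  0.4 -0.6] T [0.05 0.04 0.01] op 50.6 q [-0.75  0.3   1.62  0.    1.24 -1.25]
rotvec [-0.016  0.034 -0.002]
```

```bash
python3 -m jog '[[[-0.2,2,-0.9],[-0.016,0.03,0],5],[[0,2,0],[0,0,0],5],[[0,2,0],[0,0,0],5],[[0,2,0],[0,0,0],5],[[0,2,0],[0,0,0],5],[[0,1.5,0],[0,0,0],5],[[0,0,0],[0,0,0],5]]' >/dev/null
python3 -c "
from h import *
go([.5096,-.314,.017],27); rv(27)"
```

```text
t 8.7167 p [ 0.5079 -0.3108  0.0298] tilt [-0.004  0.004 -1.   ] jaw 27.22 shift cm [ 0.    1.28 -0.36] tool-y turn 0.004 F [-1.3  0.4 -1.2] T [ 0.04  0.05 -0.01] op 51.1 q [-0.75  0.48  1.67  0.    1.   -1.22]
rotvec [-0.006  0.004 -0.002]
```

```bash
python3 -m jog '[[[0,0.6,0],[-0.006,0,0],5],[[0,0.4,0],[0,0,0],5],[[0,0,0],[0,0,0],5]]' >/dev/null;python3 s.py; python3 -m jog '[[[0,0.2,0],[0,0,0],5],[[0,0.1,0],[0,0,0],5]]' >/dev/null; python3 s.py
```

```text
t 8.9667 p [ 0.5076 -0.3082  0.0178] tilt [-0.003  0.001 -1.   ] jaw 27.34 shift cm [22.52 -7.55 24.63] tool-y turn 0.652 F [-0.4  0.9 -0.6] T [ 0.02 -0.03 -0.02] op 51.1 q [-0.74  0.49  1.68 -0.    0.97 -1.22]
t 9.1333 p [ 0.5087 -0.3087  0.0171] tilt [-0.001 -0.001 -1.   ] jaw 27.4 shift cm [22.48 -7.67 24.69] tool-y turn 0.653 F [-0.5 -0.5  0.3] T [0.05 0.11 0.01] op 50.8 q [-0.74  0.5   1.68 -0.    0.97 -1.22]
```

Expected contact height reached (0.017), with force just appearing. I release with a slow opening and keep the height.

```bash
python3 -m jog '[[[0,0.1,0],[0,0,0],5],[[0,0,0],[0,0,0],6],[[0,0,0],[0,0,0],7],[[0,0,0],[0,0,0],8.5],[[0,0,0],[0,0,0],8.5],[[0,0,0],[0,0,0],8.5],[[0,0,0],[0,0,0],8.5],[[0,0,0],[0,0,0],8.5]]' >/dev/null;python3 s.py
python3 -m jog '[[[0,-1,0],[0,0,0],8.5],[[0,-2.5,0],[0,0,0],8.5],[[0,-3,0],[0,0,0],8.5],[[0,-3.5,0],[0,0,0],8.5],[[0,-3.5,0],[0,0,0],8.5],[[0,-3.5,0],[0,0,0],8.5],[[0,-3,0],[0,0,0],8.5],[[0,0,0],[0,0,0],8.5]]'>/dev/null
python3 - <<'E'
from h import *
go([.4535,.315,.22],-14); rv(-14)
T=imaging.camera("top"); S=imaging.camera("side")
for n,c in(("T",T),("S",S)):
    P=cloud(c).reshape(-1,3); d=P[:,:2]-[.5096,-.314]
    m=(np.abs(d).max(1)<.06)&(P[:,2]>.04)&(P[:,2]<.07); print(n,m.sum(),rect(P[m]),P[m,2].mean(),P[m,2].std())
a=cv2.resize(T["frame"][150:250,350:470],(480,400)); b=cv2.resize(S["frame"][280:420,230:398],(480,400))
cv2.imwrite("pics/s4.png",np.vstack([a,b])[...,::-1][:, :] if 0 else cv2.resize(np.hstack([a,b]),(800,333))[...,::-1])
E
```

```text
t 9.8 p [ 0.5114 -0.3111  0.0198] tilt [ 0.005 -0.006 -1.   ] jaw 27.39 shift cm [22.37 -7.52 24.97] tool-y turn 0.653 F [ 0.2 -0.   0.1] T [0.02 0.03 0.04] op 84.8 q [-0.74  0.49  1.68 -0.    0.96 -1.22]
t 10.4667 p [ 0.5083 -0.308   0.2302] tilt [-0.    -0.002 -1.   ] jaw 27.37 shift cm [23.77  0.9  57.85] tool-y turn 0.722 F [ 1.1 -1.   1.1] T [-0.02 -0.04  0.02] op 84.9 q [-0.74  0.22  1.56 -0.    1.36 -1.22]
rotvec [ 0.002  0.722 -0.   ]
T 69 (array([ 520.9, -293.2]), array([38.4, 17.7]), 7.4) 0.049890697269475155 0.003619212219891172
S 1010 (array([ 510.7, -310.6]), array([67.8, 47.4]), 25.7) 0.051444346101619874 0.004360397523506609
```

View pics/s4.png

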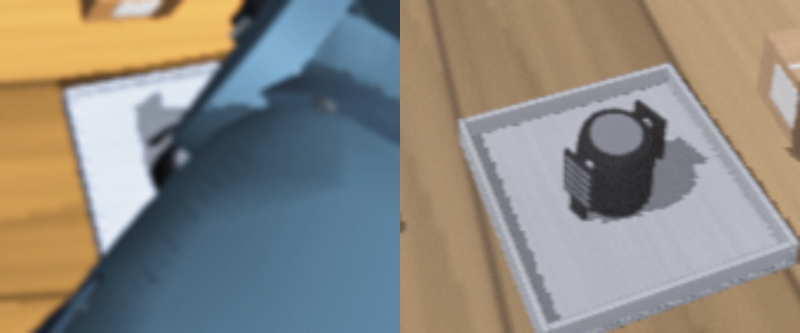

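The cap stands upright near the tray's centre (right crop (615,160)). Now to the probe.

```bash
python3 -m jog '[[[1.5,0,3.6],[0,0,0],8.5],[[1.5,0,3.6],[0,0,0],8.5],[[1.5,0,3.6],[0,0,0],8.5],[[1.5,0,3.6],[0,0,0],8.5],[[1.5,0,3.6],[0,0,0],8.5],[[1.5,0,3.6],[0,0,0],8.5],[[1.5,0,3.6],[0,0,0],8.5],[[1.5,0,3.6],[0,0,0],8.5],[[1.5,0,3.6],[0,0,0],8.5],[[1.5,0,3.6],[0,0,0],8.5],[[1.5,0,3.6],[0,0,0],8.5],[[1.5,0,3.6],[0,0,0],8.5]]' >/dev/null
python3 -c "
from h import *
go([.4535,.314,.22],27); rv(27)"
```

```text
t 11.5667 p [0.4536 0.175  0.2075] tilt [-0.039  0.011 -0.999] jaw 26.49 shift cm [ 6.15 -1.09 12.48] tool-y turn -0.009 F [ 0.4 -0.4  0.4] T [-0.04 -0.06  0.01] op 84.8 q [ 0.11  0.03  1.83  0.02  1.33 -0.35]
rotvec [-0.028 -0.009 -0.03 ]
```

```bash
python3 -m jog '[[[1.5,-0.3,3.1],[-0.014,0,-0.015],8.5],[[1.5,-0.3,3.1],[-0.014,0,-0.015],8.5],[[1.5,-0.3,3.1],[0,0,0],8.5],[[1.5,-0.2,3.1],[0,0,0],8.5],[[0,0,0],[0,0,0],8.5]]' >/dev/null
python3 - <<'E'
from h import *
go([.4535,.314,.10],27); rv(27)
for n in("side","top"):
    P=cloud(imaging.camera(n)).reshape(-1,3); m=(np.hypot(*(P[:,:2]-[.4535,.314]).T)<.03)&(P[:,2]>.07)&(P[:,2]<.165); q=P[m]; print(n,m.sum(),rect(q) if len(q) else 0)
    for a,b in((.07,.1),(.13,.154)):
        k=q[(q[:,2]>a)&(q[:,2]<b)]; print(k.mean(0).round(4),len(k))
E
```

```text
t 11.9833 p [0.4422 0.324  0.2097] tilt [-0.015 -0.004 -1.   ] jaw 26.81 shift cm [ 0.71 10.95 -1.44] tool-y turn -0.003 F [-1.  -1.1  0.3] T [-0.03 -0.02  0.  ] op 85.3 q [ 0.41  0.15  1.69  0.    1.32 -0.05]
rotvec [-0.003 -0.003 -0.015]
side 258 (array([455.2, 312.5]), array([23.8, 21.5]), 85.6)
[0.4549 0.3078 0.0851] 83
[0.4544 0.3075 0.1423] 68
top 198 (array([452.7, 313.8]), array([21.6, 22. ]), 63.2)
[0.4495 0.308  0.0847] 41
[0.4511 0.309  0.1439] 44
```

```bash
python3 -m jog '[[[0.7,0,-1.4],[0,0,-0.015],8.5],[[0,0,0],[0,0,0],8.5]]' >/dev/null
python3 -c "
from h import *
go([.4537,.3138,.10],27); rv(27)"
```

```text
t 12.25 p [0.4535 0.309  0.2058] tilt [-0.007 -0.003 -1.   ] jaw 26.8 shift cm [ 0.32 10.58  0.41] tool-y turn -0.003 F [-0.1 -0.4  0.4] T [-0.04 -0.01  0.01] op 85.1 q [ 0.38  0.15  1.69  0.    1.3  -0.09]
rotvec [-0.001 -0.003 -0.008]
```

```bash
python3 -m jog '[[[0.3,0.5,0.4],[0,0,-0.008],8.5],[[0,1.5,0],[0,0,0],8.5],[[0,1.5,0],[0,0,0],8.5],[[0,1.5,0],[0,0,0],8.5],[[0,1.5,0],[0,0,0],8.5],[[0,0,0],[0,0,0],8.5]]' >/dev/null
python3 -c "
from h import *
go([.4537,.3138,.10],27); rv(27)"
```

```text
t 12.75 p [0.4527 0.3091 0.1347] tilt [-0.004 -0.    -1.   ] jaw 26.16 shift cm [0.31 3.47 0.37] tool-y turn -0.015 F [-0.6 -0.2 -0.2] T [-0.04  0.02  0.06] op 84.8 q [ 0.38  0.23  1.76  0.    1.16 -0.08]
rotvec [-0.002 -0.015 -0.004]
```

```bash
python3 -m jog '[[[0.3,0.5,0.4],[0,0,-0.004],8.5],[[0,1.3,0],[0,0,0],8.5],[[0,1.3,0],[0,0,0],8.5],[[0,0,0],[0,0,0],6],[[0,0,0],[0,0,0],4]]' >/dev/null
python3 -c "
from h import *
go([.4537,.3138,.10],27); rv(27)"
```

```text
t 13.1667 p [0.4541 0.3141 0.1034] tilt [ 0.     0.003 -1.   ] jaw 25.91 shift cm [-0.05  0.34 -0.01] tool-y turn -0.019 F [-0.1  0.9  0.4] T [ 0.02 -0.01 -0.03] op 63.8 q [ 0.39  0.28  1.77  0.    1.09 -0.06]
rotvec [-0.002 -0.019  0.002]
```

```bash
python3 -m jog '[[[0,0,0],[-0.002,0,0.002],3],[[0,0,0],[0,0,0],2.4],[[0,0,0],[0,0,0],1.5],[[0,0,0],[0,0,0],1.5],[[0,0,0],[0,0,0],1.5],[[0,0,0],[0,0,0],1.5],[[0,0,0],[0,0,0],1.5],[[0,0,0],[0,0,0],1.5]]' >/dev/null;python3 s.py
python3 -m jog '[[[0,-1,0],[0,0,0],1.5],[[0,-2,0],[0,0,0],1.5],[[0,-3,0],[0,0,0],1.5],[[0,-3,0],[0,0,0],1.5],[[0,-2,0],[0,0,0],1.5],[[0,0,0],[0,0,0],1.5]]'>/dev/null
python3 - <<'E'
from h import *
go([.5948,.0138,.21],27); rv(27)
c=imaging.camera("side"); cv2.imwrite("pics/s5.png",cv2.resize(c["frame"][40:220,160:340],(600,600),interpolation=cv2.INTER_CUBIC)[...,::-1])
P=cloud(c); d=P.reshape(-1,3)[:]; o,p,R=pose(); m=(np.hypot(*(d[:,:2]-p[:2]).T)<.03)&(d[:,2]<p[2]-.002)&(d[:,2]>.06); q=d[m]; print(len(q),q[:,2].min(),p)
E
```

```text
t 13.8333 p [0.4561 0.3152 0.1074] tilt [ 0.005  0.002 -1.   ] jaw 25.89 shift cm [ -0.68   1.41 -33.16] tool-y turn 0.626 F [-0.5  0.  -0.6] T [0.04 0.01 0.02] op 20.6 q [ 0.39  0.28  1.76  0.    1.1  -0.06]
t 14.3333 p [0.4537 0.3141 0.2223] tilt [-0.001 -0.    -1.   ] jaw 25.88 shift cm [ -0.41   1.23 -33.18] tool-y turn -0.02 F [ 0.7  0.3 -1.5] T [ 0.01 -0.03 -0.05] op 20.5 q [ 0.39  0.14  1.67  0.    1.33 -0.06]
rotvec [-0.    -0.02  -0.001]
186 0.13497989514486505 [0.45319166 0.3139036  0.22053518]
```

View pics/s5.png

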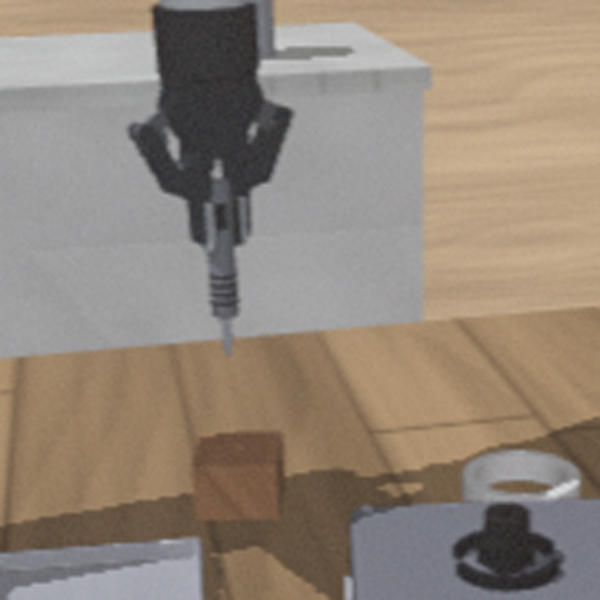

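The probe is held above its empty stand, tip at (228,352). I measure its tilt and offset relative to the tool, then carry it over.

```bash
cat > tilt.py <<'E'
from h import *
o,p,R=pose()
for n in("side","top"):
    c=imaging.camera(n); d=cloud(c).reshape(-1,3); cam=-c["R"].T@c["t"]
    m=(np.hypot(*(d[:,:2]-p[:2]).T)<.03)&(d[:,2]<p[2]-.004)&(d[:,2]>p[2]-.055); q=d[m]
    if len(q)<10: print(n,"few",len(q)); continue
    z=q[:,2]-p[2]; f=np.polyfit(z,q[:,:2],1)
    u=q[:,:2].mean(0)-cam[:2]; u/=np.hypot(*u)   # visible surface: axis ~ 0.78 r behind
    s=f[1]+f[0]*(-.057)+u*.0085
    print(n,len(q),"slope",f[0].round(3),"shoulder rel TCP mm",((s-p[:2])*1000).round(1),"abs",s.round(4), "zmin",q[:,2].min().round(3))
E
python3 tilt.py
python3 -m jog '[[[0,-1,-3.4],[0,0,0],1.5],[[0,-1,-3.4],[0,0,0],1.5],[[0,0,-3.4],[0,0,0],1.5],[[0,0,-3.4],[0,0,0],1.5],[[0,0,-3.4],[0,0,0],1.5],[[0,0,-3.4],[0,0,0],1.5],[[0,0,-3.4],[0,0,0],1.5],[[0,0,-3.4],[0,0,0],1.5],[[-0.2,0,-3.4],[0,0,0],1.5],[[-0.2,0,-2.4],[0,0,0],1.5],[[0,0,0],[0,0,0],1.5],[[0,0,0],[0,0,0],1.5]]' >/dev/null
python3 -c "
from h import *
go([.5948,.0138,.24],27); rv(27)"; python3 tilt.py
```

```text
side 153 slope [0.014 0.002] shoulder rel TCP mm [-0.   1.5] abs [0.4532 0.3154] zmin 0.167
top 67 slope [ 0.236 -0.054] shoulder rel TCP mm [-6.2  0.5] abs [0.447  0.3144] zmin 0.166
t 15.4833 p [0.5828 0.0011 0.206 ] tilt [-0.054 -0.003 -0.999] jaw 26.17 shift cm [ 1.47 -3.46  0.68] tool-y turn -0.015 F [-1.   0.5 -1.9] T [-0.01 -0.04  0.01] op 20.4 q [-0.19  0.26  1.57 -0.01  1.37 -0.65]
rotvec [-0.021 -0.015 -0.049]
side 245 slope [0.046 0.022] shoulder rel TCP mm [-3.2  1. ] abs [0.5797 0.0021] zmin 0.152
top few 0
```

```bash
python3 -m jog '[[[0,-2,0],[0,0,0],1.5],[[0,-1.5,0],[-0.02,-0.015,-0.049],1.5],[[1,0,0.5],[0,0,0],1.5],[[0,0,0],[0,0,0],1.5]]' >/dev/null
python3 -c "
from h import *
go([.5948,.0138,.24],27); rv(27)"; python3 tilt.py
```

```text
t 15.9167 p [0.588  0.0171 0.2383] tilt [-0.007  0.004 -1.   ] jaw 27.37 shift cm [ 0.45 -0.17 -0.61] tool-y turn 0.007 F [-1.7  0.9 -1.4] T [-0.03 -0.03 -0.03] op 20.8 q [-0.17  0.21  1.56  0.    1.38 -0.65]
rotvec [-0.007  0.007 -0.004]
side 252 slope [ 0.017 -0.01 ] shoulder rel TCP mm [-0.7  1.9] abs [0.5873 0.0191] zmin 0.184
top few 0
```

```bash
python3 -m jog '[[[0.4,0,-0.6],[-0.005,0,-0.005],1.5],[[0,0,0],[0,0,0],1.5],[[0,0,0],[0,0,0],1.5]]' >/dev/null
python3 - <<'E'
from h import *
go([.5948,.0138,.24],27); rv(27)
c=imaging.camera("side"); P=cloud(c)
d=P.reshape(-1,3); m=(np.hypot(*(d[:,:2]-[.5948,.0138]).T)<.025)&(d[:,2]>.114)&(d[:,2]<.124); print("neck",m.sum(),rect(d[m]),d[m].mean(0))
cv2.imwrite("pics/s6.png",cv2.resize(c["frame"][110:230,250:370],(600,600),interpolation=cv2.INTER_CUBIC)[...,::-1])
def px(X): x=c["K"]@(c["R"]@np.array(X)+c["t"]); return ((x[:2]/x[2]-[250,110])*5).round(0)
print("rim proj",px([.5948,.0138,.119]),"tip proj",px(list(pose()[1][:2])+[pose()[1][2]-.0914]))
E
python3 tilt.py
```

```text
t 16.2667 p [0.5935 0.0137 0.2355] tilt [-0.005  0.001 -1.   ] jaw 27.5 shift cm [ 0.12 -0.45 -0.05] tool-y turn 0.009 F [-0.4 -0.6 -1. ] T [-0.03  0.02  0.  ] op 20.5 q [-0.18  0.22  1.55 -0.    1.38 -0.66]
rotvec [-0.003  0.009 -0.004]
neck 98 (array([596.1,  11.3]), array([26. , 28.2]), 68.9) [0.59533263 0.01034684 0.11895859]
rim proj [307. 419.] tip proj [306. 367.]
side 255 slope [ 0.001 -0.008] shoulder rel TCP mm [-0.2  1.7] abs [0.5932 0.0152] zmin 0.181
top few 0
```

View pics/s6.png

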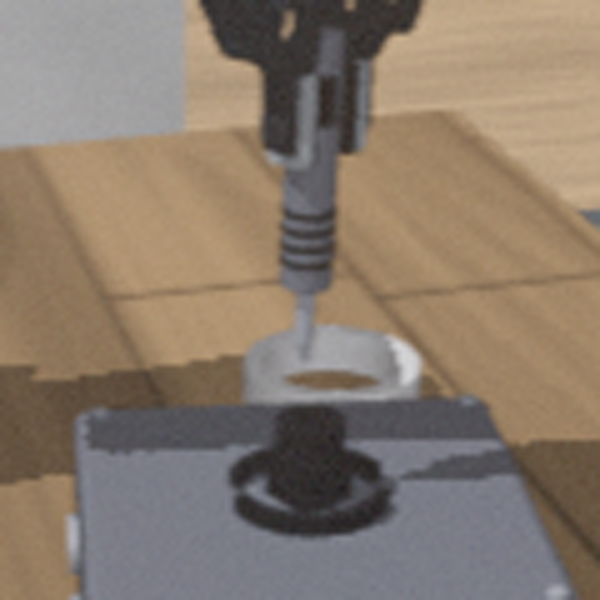

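The tip (304,358) is about 2 px left of the neck rim's centre (310,417). The cap turned about TCP (0.5965, 0.014), so I use that as the neck's place in robot coordinates.

```bash
python3 -m jog '[[[0.3,0.3,-0.15],[-0.003,0,-0.004],1.5],[[0,0.4,0],[0,0,0],1.5],[[0,0,0],[0,0,0],1.5]]' >/dev/null
python3 -c "
from h import *
go([.5967,.0137,.20],27); rv(27)"; python3 tilt.py
```

```text
t 16.6667 p [0.5971 0.0131 0.2279] tilt [ 0.  0. -1.] jaw 27.44 shift cm [-0.01  2.79  0.07] tool-y turn 0.008 F [ 0.3  0.1 -1.4] T [-0.06 -0.04 -0.01] op 20.4 q [-0.18  0.23  1.55  0.    1.36 -0.66]
rotvec [0.    0.008 0.   ]
side 255 slope [ 0.016 -0.01 ] shoulder rel TCP mm [-0.5  1.9] abs [0.5966 0.0151] zmin 0.174
top few 0
```

```bash
python3 -m jog '[[[0,0.8,0],[0,0,0],1.5],[[0,0.8,0],[0,0,0],1.5],[[0,0.6,0],[0,0,0],1.5],[[0,0,0],[0,0,0],1.5]]' >/dev/null
python3 -c "
from h import *
go([.5967,.0135,.18],27); rv(27)"
```

```text
t 17.1 p [0.5974 0.013  0.2047] tilt [ 0.002 -0.    -1.   ] jaw 27.43 shift cm [-0.04  2.47  0.08] tool-y turn 0.008 F [-0.3 -0.2 -1.4] T [-0.02  0.02 -0.04] op 20.6 q [-0.18  0.25  1.58  0.    1.31 -0.66]
rotvec [0.001 0.008 0.001]
```

No contact force with the tip about 6 mm below the rim, so it has entered. Continuing.

```bash
python3 -m jog '[[[0,0.6,0.05],[0,0,0],1.5],[[0,0.6,0],[0,0,0],1.5],[[0,0.5,0],[0,0,0],1.5],[[0,0,0],[0,0,0],1.5]]' >/dev/null; python3 s.py
python3 -m jog '[[[0,0.4,0],[0,0,0],1.5],[[0,0.3,0],[0,0,0],1.5],[[0,0,0],[0,0,0],1.5]]' >/dev/null; python3 s.py
```

```text
t 17.4333 p [0.5966 0.0136 0.185 ] tilt [ 0.  0. -1.] jaw 27.43 shift cm [-0.14  9.17  0.12] tool-y turn 0.653 F [ 0.1 -0.6 -1.6] T [-0.01  0.05  0.03] op 20.8 q [-0.18  0.27  1.59  0.    1.28 -0.65]
t 17.6833 p [0.5966 0.0136 0.177 ] tilt [-0.  0. -1.] jaw 27.43 shift cm [-0.14  8.37  0.11] tool-y turn 0.653 F [-0.6 -0.3 -0.8] T [0.   0.05 0.03] op 20.7 q [-0.18  0.28  1.6   0.    1.26 -0.65]
```

```bash
python3 -m jog '[[[0,0.2,0],[0,0,0],1.5],[[0,0.1,0],[0,0,0],1.5]]' >/dev/null; python3 s.py
python3 -m jog '[[[0,0.2,0],[0,0,0],1.5],[[0,0,0],[0,0,0],1.5]]' >/dev/null; python3 s.py
python3 - <<'E'
from h import *
c=imaging.camera("side"); cv2.imwrite("pics/s7.png",cv2.resize(c["frame"][110:230,250:370],(600,600),interpolation=cv2.INTER_CUBIC)[...,::-1])
E
```

```text
t 17.85 p [0.5971 0.0135 0.175 ] tilt [ 0.001 -0.    -1.   ] jaw 27.44 shift cm [-0.19  8.17  0.16] tool-y turn 0.653 F [-3.1  0.4  7.2] T [-0.01  0.73  0.  ] op 20.8 q [-0.18  0.28  1.6  -0.    1.26 -0.65]
t 18.0167 p [0.5977 0.0133 0.1758] tilt [ 0.003 -0.001 -1.   ] jaw 27.45 shift cm [-0.24  8.25  0.21] tool-y turn 0.654 F [ 0.6 -0.1 -0.8] T [-0.01  0.    0.01] op 20.7 q [-0.18  0.28  1.6  -0.    1.26 -0.65]
```

View pics/s7.png

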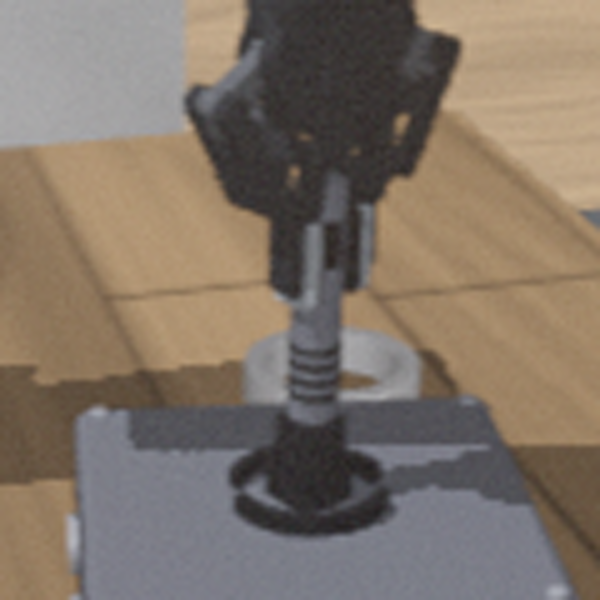

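The shoulder sits on the rim at (313,418), with a 7 N reaction at the expected height. I release and retreat upward.

```bash
python3 -m jog '[[[-0.1,0,0],[0,0,0],2.5],[[0,0,0],[0,0,0],4],[[0,0,0],[0,0,0],6],[[0,0,0],[0,0,0],8.5],[[0,0,0],[0,0,0],8.5],[[0,0,0],[0,0,0],8.5],[[0,0,0],[0,0,0],8.5],[[0,0,0],[0,0,0],8.5]]' >/dev/null;python3 s.py
python3 -m jog '[[[0,-1,0],[0,0,0],8.5],[[0,-2,0],[0,0,0],8.5],[[0,-3,0],[0,0,0],8.5],[[0,-3,0],[0,0,0],8.5],[[0,-3,0],[0,0,0],8.5],[[0,-2,0],[0,0,0],8.5],[[0,0,0],[0,0,0],8.5],[[0,0,0],[0,0,0],8.5]]'>/dev/null; python3 s.py
python3 - <<'E'
from h import *
S=imaging.camera("side"); P=cloud(S).reshape(-1,3)
m=(np.hypot(*(P[:,:2]-[.596,.012]).T)<.03)&(P[:,2]>.13)&(P[:,2]<.24); q=P[m]; print("probe",len(q),"top z",np.sort(q[:,2])[-5:].round(3),"slope",np.polyfit(q[:,2],q[:,:2],1)[0].round(3))
m=(np.abs(P[:,:2]-[.5096,-.314]).max(1)<.06)&(P[:,2]>.04)&(P[:,2]<.07); print("cap",rect(P[m]),P[m,2].mean())
for n,c0 in(("tape",[.6866,.2573]),("carton",[.6842,-.2839])):
    for im in("top",):
        T=cloud(imaging.camera(im)).reshape(-1,3); k=(np.hypot(*(T[:,:2]-c0).T)<.09)&(T[:,2]>(.015 if n=="tape" else .045))&(T[:,2]<(.03 if n=="tape" else .06)); print(n,k.sum(),rect(T[k]) if k.sum() else 0)
cv2.imwrite("pics/s8.png",S["frame"][...,::-1])
E
```

```text
t 18.7333 p [0.5975 0.0127 0.1758] tilt [ 0.005 -0.001 -1.   ] jaw 27.44 shift cm [-0.21  8.25  0.27] tool-y turn 0.653 F [ 0.  -0.4 -0.2] T [ 0.01 -0.04 -0.07] op 84.9 q [-0.18  0.28  1.6  -0.    1.25 -0.66]
t 19.4 p [0.5955 0.0131 0.3249] tilt [ 0.002 -0.001 -1.   ] jaw 27.44 shift cm [-0.06 23.16  0.15] tool-y turn 0.654 F [ 0.3  0.  -0.9] T [-0.02 -0.03 -0.05] op 85.1 q [-0.18  0.16  1.44 -0.    1.54 -0.66]
probe 489 top z [0.227 0.227 0.227 0.227 0.228] slope [0.005 0.02 ]
cap (array([ 510.4, -310.8]), array([68.3, 47.2]), 27.0) 0.05142822190110877
tape 223 (array([687.7, 288.2]), array([39.1, 96.7]), 87.9)
carton 979 (array([ 683.3, -284.2]), array([71.2, 91.7]), 89.8)
```

View pics/s8.png

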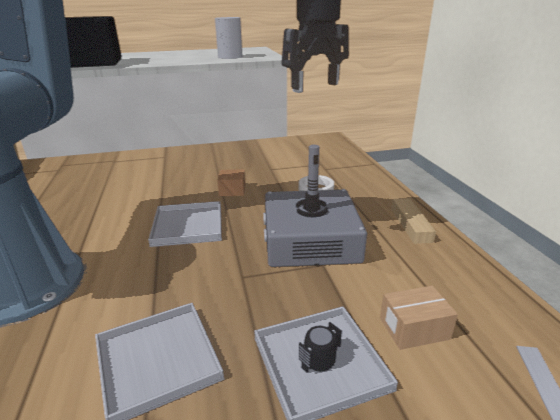

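The probe stands upright in the terminal (313,150–210), the cap stands upright in the far tray (320,347), and the tape and carton are in place. The tape's top-view fit covers only the part the arm does not hide. Handing in.

```bash
python3 -c "
from bench import ctrl; print(ctrl.hand_in())"
```

```text
the job is handed in; nothing more can be done
None
```

The job is finished and handed in at about 19.5 s; the hand-in gives no verdict.

I squeezed the tabs and turned the cap anticlockwise. At about 47° the springy stop began to push back, and I went about 2° into it (0.23 N m). I then backed off 9°, lifted the cap free and set it in the farthest tray. The probe then went from its stand into the terminal, and I pressed it until its shoulder met the rim (7 N).

Last checks:
- **Cap:** it stands upright about 3 mm from the tray's centre.
- **Probe:** its top is at 0.227 m against 0.225 m expected, leaning about 0.02 rad. The gripper is about 10 cm above it and touches nothing.
- **Carton:** it is within 1 mm of where it started.
- **Tape:** this check disagreed. The final top-view fit put it 31 mm off, but that view saw only part of the roll, with the arm apparently in the way. The other direction matched to 1 mm, and in the side picture the roll looks to be where it was. I never moved near it.

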